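# Index a marble rosette on the carver's turntable

### The job

Bring the rosette round to its next carving position: with your fingertips, gently push the plate of the carver's turntable round (its steel stops are there to push against) until the white index mark on the plate lines up with the red line on the scale ring, then take your hand away. Push with the fingers only, and never on the carved marble; do not pinch or lift anything, and leave the tools lying around it where they are.

Things in the scene. Friction and masses are not known exactly. Their poses are not given: they have to be found in the camera images.
- turntable: Dark cast-iron bench turntable, fixed to the table, 330 mm across. Origin: on its vertical axis at table height. A pale fixed scale ring (radius 129 to 163 mm, top 70 mm above the table) with thin black lines every 5 degrees and one broad red line surrounds the rotating plate (radius 129 mm, top face 75 mm above the table). The origin's x axis points along the red line.
- plate (a joint): Rotation of the plate about the vertical axis, rad, growing anticlockwise seen from above, 0 when the white index mark stands exactly at the red line. It turns freely through more than a full turn either way; the bearing is stiff (about 0.35 N m, so 3 to 4 N at a stop) and the plate stays where it is left, with hardly any coasting.
- index_mark (a point): Outer end of the white index mark painted on the plate: an 8 mm wide radial line 38 mm long with a small diamond at its inner end. The point lies at 130 mm radius, 70 mm above the table, and turns with the plate.
- red_line (a point): Inner end of the red line on the fixed scale ring, an 8 mm wide radial line 32 mm long. The point lies at 130 mm radius, 70 mm above the table; index_mark coincides with it when the marks line up.
- stop_a (a point): Centre of the top of a bright steel stop block standing on the plate and turning with it: 40 mm long radially (radius 81.5 to 121.5 mm from the axis), 26 mm wide across the radius, 30 mm tall above the plate, top 105 mm above the table (a flat 4 mm high bolt head stands on it). This point is 101.5 mm from the axis, 60 degrees anticlockwise of the index mark. Its two flat side faces are good to push on.
- stop_b (a point): The same for the second stop, 180 degrees from the index mark.
- stop_c (a point): The same for the third stop, 300 degrees anticlockwise of (60 degrees clockwise of) the index mark.
- rosette: White marble rosette, a disc 160 mm across and 24 mm thick (its centre boss rises to about 35 mm) and 1 to 2 kg, half carved. It lies loose on the plate in the middle between the three stops and is carried round by the plate. Origin: centre of its underside, 75 mm above the table.
- rotary_tool: Teal and black cordless rotary carving tool, about 215 mm long, 41 mm thick, lying loose beside the turntable. Origin: on the table under its body; x axis towards its burr.
- dust_brush: Dust brush, about 190 mm long, lying loose beside the turntable. Origin: on the table under its middle; x axis towards the bristles.
- chisel: Wooden-handled stone chisel, about 210 mm long, 24 mm thick, lying loose beside the turntable. Origin: on the table at the front of its handle; x axis towards the blade.
- burr_tin: Small aluminium tin of carving burrs, 72 mm across, about 87 mm high with the burrs, standing loose beside the turntable. Origin: centre of its underside.
Mind the look-alikes: they are no part of the job. Leave any yellow look-alike of the rosette alone.

How it is judged (in metres and radians):
At the end, for the whole second after the job is handed in: The outer end of the white index mark is within 6 mm of the inner end of the red line, the plate is at rest, the rosette still lies flat in the middle of the plate, and the four tools are within 30 mm of where they started (horizontal distance between index_mark and red_line below 0.006 m and velocity of joint plate between -0.03 and 0.03 rad/s and horizontal distance between rosette and turntable below 0.008 m and height (world z) of rosette below 0.08 m and angle between rosette's own z axis and vertical below 0.05 rad and distance of each of rotary_tool, dust_brush, chisel, burr_tin from where it was at the start of the episode below 0.03 m); the robot touches nothing.
It fails at once if the rosette is lifted, tipped or shoved off centre (height (world z) of rosette above 0.085 m or angle between rosette's own z axis and vertical above 0.1 rad or horizontal distance between rosette and turntable above 0.01 m).
It fails at once if the hand presses on the carved marble (over 3 N) (contact force between any of the fingers, the arm and rosette above 3 N).
It fails at once if the turntable is pinched or shoved hard (over 30 N from the fingers) (contact force between the fingers and turntable above 30 N).
It fails at once if the turntable is pushed with the arm or the hand's body instead of the fingers (over 5 N) (contact force between the arm and turntable above 5 N).
It fails at once if one of the tools is shifted more than 30 mm or lifted (distance of any of rotary_tool, dust_brush, chisel, burr_tin from where it was at the start of the episode above 0.03 m).
It also fails if it takes over 48 s, if anything falls off the work surface, if the arm or the gripper's body presses on something with over 40 N, if the wrist force passes 120 N, or if a joint passes its speed limit or range.

### The arm

A 7-joint arm with a two-finger parallel gripper is mounted at the origin on the work surface. World frame = base frame: x ahead of the robot, y to its left, z up, the work surface at z = 0. Lengths are in mm, angles in rad, forces in N, time in s.
With the tool pointing down it reaches from about 425 to 1025 mm from the base axis. Payload 9.4 kg.
Tool frame: the origin (TCP) lies at the centre of the arm's flange, where the gripper is bolted on; the fingertips stand robot.tips_ahead ahead of it and the grasp point (between the pads) lies 155 mm ahead of it (robot.tips_ahead is the distance from the TCP to the fingertips, in mm); z points along the fingers, y is the line along which they close (so a half turn about z gives the same grasp; the last joint's range is limited). The gripper opens to 85 mm and grips with 20 to 120 N. Pads are 22 mm wide; open, the fingers measure 114 mm over their backs; the gripper's body (76 mm by 85 mm) begins 54 mm behind the grasp point. The pads swing forward as they close: fully open they stand 13 mm farther back than shut.
Start: joints at [-1.208, 0.599, -0.003, 1.599, 0.002, 0.943, -0.08], TCP at [308.671, 656.008, 404.675] pointing down, gripper open.
Joint ranges: [-2.57, 2.57], [-0.35, 1.97], [-1.29, 1.29], [0.11, 2.56], [-1.05, 4.19], [0.11, 1.86], [-2.63, 2.63]. Speed limits (rad/s): [2.22, 2.22, 3.01, 3.01, 3.14, 3.14, 3.14].

### API

Orientations are given as [roll, pitch, yaw] about the fixed x, y, z axes, in that order (R = Rz(yaw) Ry(pitch) Rx(roll)).
In Python, from plant import robot, hand, kin, optics, nets gives the robot as it stands. The module is installed in compiled form; this text tells all that it offers. Calls block until the motion is done:
- robot.reach(position, orientation): joint-space move of the TCP to a pose.
- robot.move_linear(position, attitude=None, v=150): straight line of the TCP; attitude=None keeps the orientation; v is the mean speed in mm/s.
- robot.goto_joints(angles): joint-space move.
- hand.move_gripper(opening, effort=None): finger opening in mm; effort is the grip in N (None keeps the last); returns when the fingers have stopped.
- robot.dwell(seconds).
- kin.ik(position, orientation): joint angles nearest the present ones, or None.
- optics.get_image(name): name is "scene" or "top" or "wrist"; returns the picture (384x512x3 uint8, red, green, blue); there is no depth.
- optics.camera_model(name): a dict with "intrinsics" (3x3 intrinsics, pixels), "k1" (the pictures are not rectified: a ray, as slopes to the right and down, at radius r is drawn at 1 + k1 r^2 times it, then the intrinsics apply), "eye" and "attitude" of the camera in the world. Camera axes: x right, y down, z forward; pixel columns grow to the right and rows downward; lengths in mm; the calibration is good to about 2 mm. A picture is of the moment at which its call begins: read the wrist's pose just before it. camera_model takes no time and is no camera call; for the wrist camera it gives the pose at the moment of the call.
A pose or a line that the arm cannot do raises robot.MotionError and nothing moves.
- robot.close_job(): hands the job in; it is judged then, once.
Trained networks look in the newest picture that a camera, given by its name, has taken for a name from the list of things; names that differ only in an ending like _2 or _b are one class to them, and where a whole thing is asked for, a point or a joint stands for the part that bears it (a point fixed in the world has none). Each returns a list of dicts, best first, with "p" (0 to 1); they miss things now and then, are a little off and sometimes report something else, mostly with a low value. They report only what shows in the picture. A call takes as long as a camera call. They do not tell look-alikes from the thing itself.
- nets.silhouettes(query, camera): "region" (384x512 bool, what is visible of it) and "xy" ([column, row] in pixels, amid what is visible of it).
- nets.landmark_of(query, camera): "xy" ([column, row] in pixels: a listed point, or the origin of a listed thing).
Readings, each from a call of its own:
- robot.get_time_s(): time.
- robot.get_joints(): joint angles.
- robot.get_joint_vel(): joint speeds.
- robot.get_joint_torque(): joint torques, N m.
- robot.get_position(): TCP position.
- robot.get_tcp_rot(): TCP orientation.
- robot.get_wrist_force(): force on the tool from outside, world axes, zero at the start.
- robot.get_ft_torque(): the same for the moment, N m.
- robot.get_finger_gap(): finger opening in mm.
- robot.get_finger_force(): force on a finger pad.
Only numpy, scipy, OpenCV 4.12 (cv2) and the standard library are available. Lean on these libraries where they do the work, as an engineer would, in place of code of your own. Each camera call takes 0.05 s, during which the arm holds its last target. There are 200 camera calls.

## Working session

There is one attempt and no reset: what is moved stays moved. The work goes in short steps, each a Python script; the robot and the scene stay as the last script left them, time stands still between calls to the robot, and variables do not carry over. Pictures are saved under pics/ and viewed, at most 10 in all, crops included, and the job is handed in when it is done.

```bash
mkdir -p pics; python3 - <<'E'
from plant import robot, hand, kin, optics, nets
import cv2
for n in("top","scene"):
    im=optics.get_image(n); cv2.imwrite(f"pics/{n}0.png",im[:,:,::-1])
    m=optics.camera_model(n); print(n,m)
    for q in ("turntable","index_mark","red_line","stop_a","rosette","rotary_tool","dust_brush","chisel","burr_tin"):
        print(q,[(round(d["p"],2),[round(float(v),1) for v in d["xy"]]) for d in nets.landmark_of(q,n)][:5])
print(robot.tips_ahead,robot.get_tcp_rot(),robot.get_time_s(),robot.get_finger_gap())
E
```

```text
top {'intrinsics': array([[439.6349945 ,   0.        , 258.35215416],
       [  0.        , 439.6349945 , 195.71304104],
       [  0.        ,   0.        ,   1.        ]]), 'k1': -0.06432442138443156, 'eye': array([ 278.95095114,   -1.31044957, 1261.01969848]), 'attitude': array([-3.00169933, -0.01942124, -1.54405831])}
turntable [(0.65, [377.0, 124.3])]
index_mark [(0.62, [270.1, 107.5])]
red_line [(0.57, [318.5, 114.3])]
stop_a [(0.69, [304.6, 178.4]), (0.68, [308.4, 113.6]), (0.61, [253.5, 140.6]), (0.54, [376.9, 122.0])]
rosette [(0.72, [287.1, 147.8]), (0.7, [166.5, 141.3]), (0.67, [302.9, 178.4]), (0.57, [307.7, 117.0])]
rotary_tool [(0.87, [370.2, 216.5])]
dust_brush [(0.71, [124.2, 216.1]), (0.43, [375.1, 213.6])]
chisel [(0.97, [128.2, 121.9])]
burr_tin [(0.68, [126.6, 121.2]), (0.65, [378.5, 124.8])]
scene {'intrinsics': array([[388.1811152 ,   0.        , 256.21357126],
       [  0.        , 388.1811152 , 193.15991296],
       [  0.        ,   0.        ,   1.        ]]), 'k1': 0.008818891135076314, 'eye': array([957.8660835 , 778.20601877, 780.95678038]), 'attitude': array([-2.1873193 ,  0.00590507,  2.56550702])}
turntable [(0.83, [205.3, 224.5])]
index_mark [(0.88, [174.7, 229.0]), (0.74, [215.4, 216.3])]
red_line [(0.78, [161.2, 202.8])]
stop_a [(0.94, [217.7, 180.3]), (0.65, [165.6, 197.8]), (0.57, [216.5, 216.2])]
rosette [(0.93, [201.0, 204.3]), (0.8, [262.8, 156.2])]
rotary_tool [(0.98, [215.5, 175.0])]
dust_brush [(0.96, [356.8, 294.3])]
chisel [(0.72, [267.0, 354.9])]
burr_tin [(0.83, [144.1, 194.2])]
173.4 [3.14154629e+00 5.76891183e-05 2.70186416e+00] 1.0 85.36475399445305
```

View pics/top0.png

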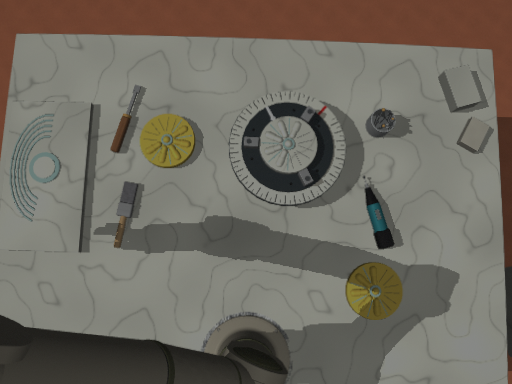

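View pics/scene0.png

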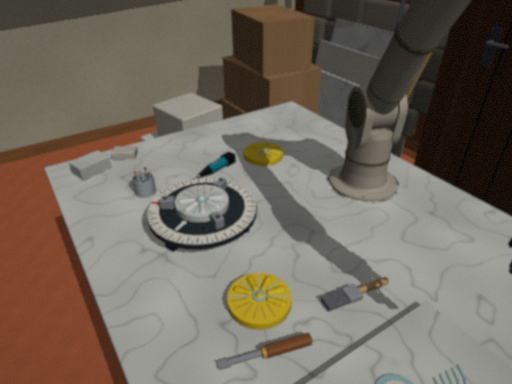

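The top view shows the turntable centred at about (288,147), the red line at about (320,112) and the index mark at about (270,110). Stops are at (252,142), (308,113) and (305,178). The yellow look-alikes are at (167,140) and (374,291). The plate needs about 68° clockwise. Next I'll take a wrist view from above.

```bash
cat > h.py <<'E'
from plant import robot, hand, kin, optics, nets
import numpy as np, cv2
from scipy.spatial.transform import Rotation as R
from scipy.optimize import least_squares
def ray(m,xy):
    K=m["intrinsics"]; u=(np.array(xy)-K[:2,2])/np.diag(K)[:2]; s=u.copy()
    for _ in range(20): s=u/(1+m["k1"]*(s@s))
    return R.from_euler("xyz",m["attitude"]).as_matrix()@np.r_[s,1]
def world(m,xy,z):
    d=ray(m,xy); return m["eye"]+d*(z-m["eye"][2])/d[2]
def fmt(a): return np.round(a,1).tolist()
E
python3 - <<'E'
from h import *
m=optics.camera_model("top")
P=lambda xy,z:world(m,xy,z)
for n,xy,z in [("c",(288,147),75),("ros",(287.1,147.8),100),("idx",(270.1,107.5),70),("red",(318.5,114.3),70),("a",(252,142),105),("c",(308.4,113.6),105),("b",(304.6,178.4),105),("tin",(382,122),60),("rot",(377,217),20)]:
    w=P(xy,z); c=P((288,147),75); d=w-c; print(n,fmt(w),np.hypot(*d[:2]).round(),np.degrees(np.arctan2(d[1],d[0])).round(1))
c=P((288,147),75)
w=optics.camera_model("wrist");print(w,robot.get_position())
# camera offset in the tool frame
T=R.from_euler("xyz",robot.get_tcp_rot()).as_matrix(); print("cam off",T.T@(w["eye"]-robot.get_position()))
for yaw in np.arange(-3.1,3.2,.4):
    q=kin.ik([c[0],c[1],420],[np.pi,0,yaw]); print(round(yaw,2),None if q is None else np.round(q,2))
E
```

```text
c [585.4, -98.5, 75.0] 0.0 0.0
ros [576.7, -94.0, 100.0] 10.0 153.1
idx [699.8, -46.4, 70.0] 126.0 24.5
red [684.6, -183.8, 70.0] 131.0 -40.7
a [588.4, 1.7, 105.0] 100.0 88.3
c [673.7, -150.6, 105.0] 102.0 -30.5
b [492.8, -142.0, 105.0] 102.0 -154.8
tin [672.1, -368.3, 60.0] 283.0 -72.2
rot [402.8, -361.7, 20.0] 320.0 -124.7
{'intrinsics': array([[300.41438597,   0.        , 253.65381828],
       [  0.        , 300.41438597, 189.85182449],
       [  0.        ,   0.        ,   1.        ]]), 'k1': 0.01931698901718103, 'eye': array([236.17424199, 689.48296548, 373.84704104]), 'attitude': array([ 2.82728346e+00, -2.26106480e-04,  1.13148568e+00])} [308.68035159 656.016402   404.69598319]
cam off [79.85669403 -0.58403351 30.84430829]
-3.1 [ 0.02  0.42  0.07  1.9  -0.04  0.82  1.73]
-2.7 [ 0.08  0.42 -0.01  1.89  0.01  0.83  2.08]
-2.3 [ 0.19  0.43 -0.17  1.88  0.09  0.84  2.39]
-1.9 [ 0.77  0.64 -1.1   1.85  0.66  1.07  2.22]
-1.5 [-0.6   0.66  1.12  1.93 -0.71  1.01 -2.23]
-1.1 [-0.6   0.66  1.12  1.93 -0.71  1.01 -1.83]
-0.7 [-0.6   0.66  1.12  1.93 -0.71  1.01 -1.43]
-0.3 [-0.49  0.55  0.86  1.93 -0.53  0.91 -1.23]
0.1 [-0.43  0.52  0.75  1.92 -0.45  0.88 -0.92]
0.5 [-0.37  0.49  0.66  1.92 -0.39  0.86 -0.58]
0.9 [-0.31  0.47  0.56  1.92 -0.33  0.85 -0.25]
1.3 [-0.25  0.46  0.47  1.91 -0.27  0.84  0.09]
1.7 [-0.19  0.44  0.38  1.91 -0.22  0.83  0.43]
2.1 [-0.14  0.43  0.29  1.91 -0.17  0.82  0.78]
2.5 [-0.08  0.43  0.21  1.9  -0.12  0.82  1.13]
2.9 [-0.02  0.43  0.13  1.9  -0.07  0.82  1.48]
```

```bash
python3 - <<'E'
from h import *
hand.move_gripper(0,20); print(robot.tips_ahead,robot.get_finger_gap())
robot.reach([585,-95,440],[np.pi,0,1.7])
m=optics.camera_model("wrist"); im=optics.get_image("wrist"); cv2.imwrite("pics/w1.png",im[:,:,::-1])
for q,z in (("index_mark",70),("red_line",70),("stop_a",105),("rosette",75),("turntable",0)):
    for d in nets.landmark_of(q,"wrist")[:4]: print(q,round(d["p"],2),fmt(d["xy"]),fmt(world(m,d["xy"],z)))
print(robot.get_time_s())
E
```

```text
173.4 0.1802127782627956
index_mark 0.96 [368.5, 128.4] [705.5, -37.0, 70.0]
red_line 0.95 [323.8, 239.7] [684.3, -178.3, 70.0]
stop_a 0.94 [327.3, 230.6] [674.5, -149.9, 105.0]
stop_a 0.88 [273.2, 75.1] [590.5, 1.9, 105.0]
stop_a 0.65 [169.0, 211.0] [499.0, -149.5, 105.0]
rosette 0.79 [256.3, 170.2] [588.3, -99.3, 75.0]
4.8833
```

View pics/w1.png

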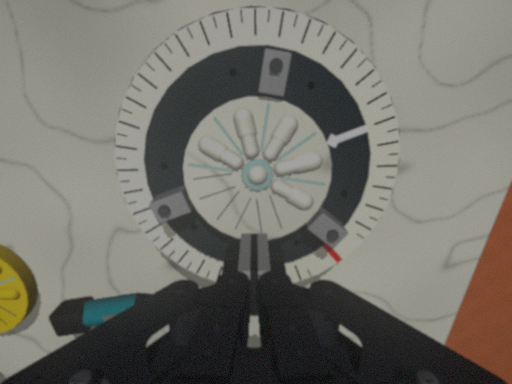

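The wrist view shows stop a at (273,75), the index mark at (368,128), and the red inner end near (325,243). The stops put the centre at (588,−99), with the index at about 29° and the red line at −40°, and all radii are consistent. I'll push stop a from its anticlockwise face.

```bash
cat >> h.py <<'E'
C=np.array([588,-99.2]); ZP=257.5; RF=106
def pose(deg,z=ZP):
    a=np.radians(deg); return [*(C+RF*np.array([np.cos(a),np.sin(a)])),z],[np.pi,0,a]
def sweep(d0,d1,step=5,v=40,lim=20):
    n=max(1,int(np.ceil(abs(d1-d0)/step)))
    for d in np.linspace(d0,d1,n+1)[1:]:
        p,o=pose(d); robot.move_linear(p,o,v=v)
        f=robot.get_wrist_force(); print(round(d,1),fmt(f))
        if np.linalg.norm(f)>lim: print("STOP"); break
    return d
def look(name):
    robot.reach([585,-95,440],[np.pi,0,1.7])
    m=optics.camera_model("wrist"); im=optics.get_image("wrist"); cv2.imwrite(f"pics/{name}.png",im[:,:,::-1])
    for q,z in (("index_mark",70),("red_line",70),("stop_a",105),("rosette",75)):
        for d in nets.landmark_of(q,"wrist")[:4]:
            w=world(m,d["xy"],z)-[*C,0]; print(q,round(d["p"],2),fmt(d["xy"]),"r",round(np.hypot(*w[:2]),1),"deg",round(np.degrees(np.arctan2(w[1],w[0])),1))
E
python3 - <<'E'
from h import *
p,o=pose(112,330); robot.reach(p,o)
print("free",fmt(robot.get_wrist_force()))
p,o=pose(112); robot.move_linear(p,o,v=80); print("down",fmt(robot.get_wrist_force()),fmt(robot.get_position()))
d=sweep(112,45)
p,o=pose(d+5); robot.move_linear(p,o,v=40)
p,o=pose(d+5,340); robot.move_linear(p,o,v=120)
look("w2"); print(robot.get_time_s())
E
```

```text
free [-0.0, -0.1, 0.9]
down [0.8, 0.3, 0.4] [548.5, -1.0, 257.9]
107.2 [-0.7, -0.9, -0.3]
102.4 [0.0, -0.1, 0.2]
97.6 [-0.2, -0.5, -0.1]
92.9 [0.7, 0.1, 0.6]
88.1 [-0.7, 0.2, 0.7]
83.3 [-0.5, -0.1, -0.7]
78.5 [0.6, -0.2, 0.6]
73.7 [0.5, 0.3, 0.2]
68.9 [0.6, 0.1, -0.6]
64.1 [0.5, 0.3, 0.1]
59.4 [0.3, 0.7, -0.3]
54.6 [-0.3, -0.7, -1.1]
49.8 [0.6, 0.4, 0.5]
45.0 [-0.2, -0.2, -0.1]
index_mark 0.97 [343.0, 232.9] r 134.9 deg -29.8
red_line 0.69 [324.2, 243.1] r 128.1 deg -40.9
stop_a 0.86 [174.3, 112.8] r 103.7 deg 148.3
stop_a 0.7 [350.4, 142.1] r 101.2 deg 28.5
rosette 0.97 [257.3, 168.5] r 2.2 deg 67.2
14.0167
```

View pics/w2.png

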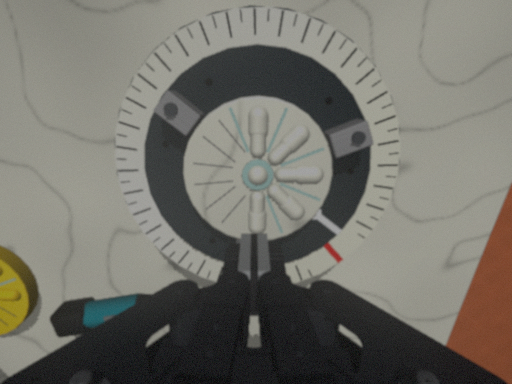

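Stop a is now at about 28.4°, so the finger offset is 16.5°. The index end is at (343,233) and the red line at (325,243), about 9–10° still to go. I'll push 7° more, then look from a yaw where the marks are clear of the fingers.

```bash
sed -i 's/def look(name):/def look(name,yaw=0.8):/; s/440\],\[np.pi,0,1.7\]/420],[np.pi,0,yaw]/' h.py
python3 - <<'E'
from h import *
p,o=pose(50,330); robot.reach(p,o)
p,o=pose(50); robot.move_linear(p,o,v=80)
d=sweep(50,38,4,30)
p,o=pose(d+5); robot.move_linear(p,o,v=40)
p,o=pose(d+5,340); robot.move_linear(p,o,v=120)
look("w3"); print(robot.get_time_s())
im=cv2.imread("pics/w3.png"); cv2.imwrite("pics/w3b.png",cv2.resize(im[60:260,212:512],None,fx=2.6,fy=2.6,interpolation=cv2.INTER_CUBIC))
E
```

```text
46.0 [-0.5, -0.1, -1.0]
42.0 [-0.8, 1.5, 0.7]
38.0 [0.4, 0.7, -0.6]
index_mark 0.97 [379.4, 156.4] r 130.1 deg -38.2
stop_a 0.91 [305.0, 74.1] r 102.4 deg 23.1
stop_a 0.65 [315.2, 250.3] r 100.1 deg -97.5
19.0583
```

View pics/w3b.png

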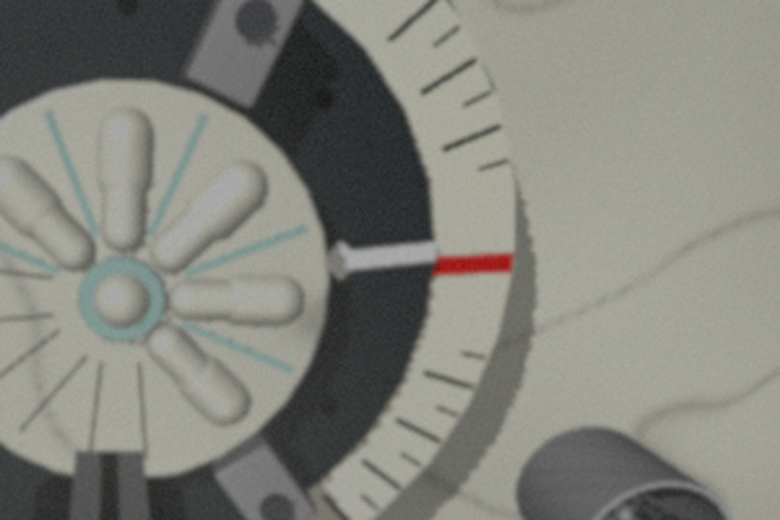

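The crop shows the white end at about (434,253) and the red inner end at about (434,267), enlarged pixels. I'll convert that to an angle and finish the push.

```bash
python3 - <<'E'
from h import *
m=optics.camera_model("wrist")
f=lambda x,y,z:world(m,(212+x/2.6,60+y/2.6),z)
w=f(432,253,75); r=f(436,267,70)
for p in(w,r): d=p[:2]-C; print(fmt(p),np.hypot(*d).round(1),np.degrees(np.arctan2(d[1],d[0])).round(2))
a=[np.degrees(np.arctan2(*(p[:2]-C)[::-1])) for p in(w,r)]
dd=a[0]-a[1]; print(dd)
if 1<dd<4:
    p,o=pose(43,330); robot.reach(p,o)
    p,o=pose(43); robot.move_linear(p,o,v=80)
    d=sweep(43,38-dd,3,25)
    p,o=pose(d+5); robot.move_linear(p,o,v=40)
    p,o=pose(d+5,340); robot.move_linear(p,o,v=120)
    look("w4"); print(robot.get_time_s())
    im=cv2.imread("pics/w4.png"); cv2.imwrite("pics/w4b.png",cv2.resize(im[60:260,212:512],None,fx=2.6,fy=2.6,interpolation=cv2.INTER_CUBIC))
E
```

```text
[688.1, -175.9, 75.0] 126.2 -37.47
[686.5, -184.1, 70.0] 130.0 -40.74
3.2713450551914676
40.2 [-0.3, -0.1, 0.3]
37.5 [-0.6, 0.2, 0.0]
34.7 [-0.2, 1.3, -0.1]
index_mark 0.74 [377.7, 161.2] r 128.6 deg -40.4
red_line 0.83 [378.4, 159.4] r 129.2 deg -39.6
stop_a 0.93 [154.8, 181.8] r 103.0 deg 138.3
stop_a 0.61 [311.4, 254.8] r 102.4 deg -101.0
stop_a 0.55 [310.9, 76.7] r 102.7 deg 19.9
23.8333
```

View pics/w4b.png

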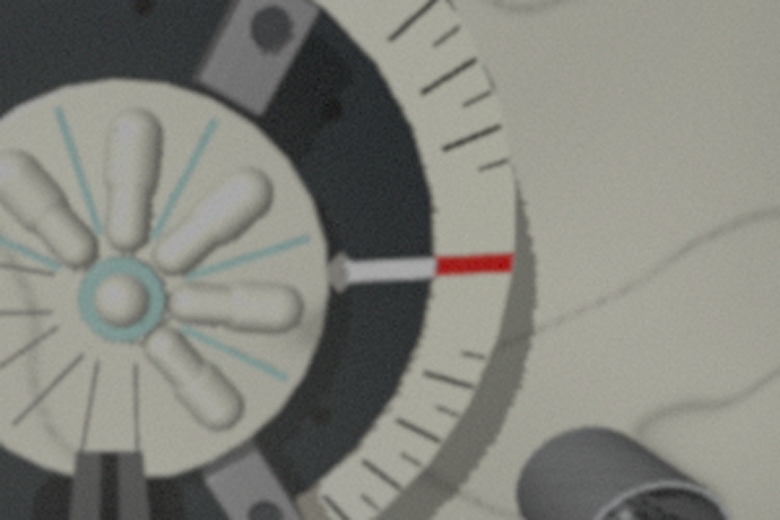

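The white mark's end at about (434,266) now runs straight into the red line at about (436,267), within about 1 mm. The rosette is still centred and the hand is clear, so I'm handing in.

```bash
python3 -c "
from plant import robot
print(robot.close_job(),robot.get_time_s())"
```

```text
the job is handed in; nothing more can be done
the job is handed in; nothing more can be done
```

The white index mark is lined up with the red line to within about 1 mm in the last wrist picture, the hand is clear, and the job was handed in at about 24 s; the judge's verdict was not reported.

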